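# Close the spinner drum with its lugged cover

## Robot

A 7-joint arm with a two-finger parallel gripper is mounted at the origin on a cart in front of the work surface, level with it; the furniture and walls round the work are solid. World frame = base frame: x ahead of the robot, y to its left, z up, the work surface at z = 0. Lengths are in m, angles in rad, forces in N, time in s.
With the tool pointing down it reaches from about 0.425 to 0.975 m from the base axis. Payload 16.7 kg.
Tool frame: the origin (TCP) lies on the centre line of the jaws, within the pads' length; the fingertips stand 14 mm ahead of it and the grasp point (between the pads) lies 5 mm behind it; z points along the fingers, y is the direction in which the jaws open and shut (so a half turn about z gives the same grasp; the last joint's range is limited). The gripper opens to 85 mm and grips with 20 to 120 N. Pads are 22 mm wide; open, the fingers measure 114 mm over their backs; the gripper's body (76 mm by 85 mm) begins 54 mm behind the grasp point. The pads swing forward as they close: fully open they stand 13 mm farther back than shut.
Start: joints at [0.955, 0.426, 0.074, 1.606, -0.034, 1.111, -0.067], TCP at [0.304, -0.603, 0.245] pointing down, gripper open.
Joint ranges: [-2.85, 2.85], [-0.5, 2.14], [-1.23, 1.37], [0.21, 2.46], [-1.02, 4.16], [0.16, 2.05], [-2.73, 2.73]. Speed limits (rad/s): [1.89, 1.89, 2.39, 2.39, 3.01, 3.01, 3.01].

## Interface

Orientations are given as a unit quaternion [x, y, z, w].
In Python, from bench import arm, viewer, workorder gives the robot as it stands.
- The arm moves only by the tool drive_tool, never from a script. Its argument "increments" is a list of rows, each a list of 4 numbers: the shift along the tool's x, y, z in mm, then the turn about the tool's z in rad. In form: [[tx, ty, tz, spin], ...]. A call has 1 to 20 rows; each row is the pose to reach, as a shift and turn from the pose commanded when the call began, along the tool's axes at that moment; what a row does not reach only later rows make up. A row lasts 1/10 s, in which the tool goes at most 50 mm and 8.59 degrees, less where a joint would pass 70% of its speed; a pose out of reach is approached as far as the arm can. A call with a gripper value outside its range is refused whole. "claw" is the closure in counts, from 0 (fully open) to 255 (shut), set as the call begins (left out, the last holds). The fingers move at their own pace and stop on an object; the grip force is fixed at half the most. Time passes only in rows, so rows that repeat a pose let the fingers close. It gives the time, the measured TCP pose, the force and the opening at its end, in the units of the state.
- arm.read_state(): the state, without advancing time (a new reading comes with each control period).
- viewer.capture(name): name is "scene" or "top" or "wrist"; returns a dict with "img" (480x640x3 uint8, red, green, blue), "fx", "fy", "cx", "cy" (pixels), "origin" and "rotation" of the camera in the world. Camera axes: x right, y down, z forward; pixel columns grow to the right and rows downward; lengths in m; the calibration is good to about 2 mm. A picture is of the moment at which its call begins. There is no depth.
- workorder.sign_off(): hands the job in, once; it reports no verdict.
The state is a dict: "time_s": time; "joints": joint angles; "dq": joint speeds; "tau": joint torques, N m; "eef_pos": TCP position; "tcp_rot": TCP orientation; "ft_force": force on the tool from outside, world axes, zero at the start; "moment": the same for the moment, N m; "gripper_width": opening from 0.0 (shut) to 1.0 (fully open).
Only numpy, scipy, OpenCV 4.12 (cv2) and the standard library are available. Lean on these libraries where they do the work, as an engineer would, in place of code of your own. Each camera call takes 0.05 s, during which the arm holds its last target.

## Task

Put the loose cover on the open drum of the bench spinner so that its four lugs drop into the notches of the drum's rim and the cover sits fully home and level, then let go. Set it down in the hand, do not drop it; the drum stands at an unknown angle, so turn the cover on the rim until you feel it drop in. Leave the beaker and the vial standing where they are.

Things in the scene. Friction and masses are not known exactly. Their poses are not given: they have to be found in the camera images.
- mouth (a point): centre of the drum's mouth at rim height, 90 mm above the table, axes as the housing. Drum: outer diameter 100, inner 82, wall 9 mm, 38 mm deep inside (hub in the middle 14 mm high). Four notches cut right through the wall at the rim, 90 degrees apart, 14 mm wide, 12 mm deep.
- cover_grip (a point): grasp point on the cover's black upright fin, 46 mm above the cover's lowest face, on the disc's axis. Fin: 64 mm long (along this point's x), 14 mm wide (along y), from 19 to 56 mm above the lowest face. z is the disc's axis, up.
- cover_seat (a point): centre of the underside of the cover's disc, the face that seats on the rim; 14 mm above the cover's lowest face, 32 mm below cover_grip, same axes. Lugs home: at the height of point mouth; lugs riding on the rim: 8 mm higher.
- spinner: bench spinner, fixed: round grey housing 126 mm across, 46 mm high, small panel on its -x side; an open aluminium drum stands up from it. Origin on the table under the drum's axis, z up; axes follow the housing, NOT the drum. The drum's angle is not given: find it by touch or sight. It turns stiffly (about 0.8 N m): a cover pressed on with under 10 N slides round the rim without dragging it.
- cover: the loose cover, about 0.22 kg, lying right way up: aluminium disc of diameter 104, 5 mm thick. Below it a round boss 14 mm deep, diameter 78 tapering to 68 at its foot (2 mm play all round in the drum), and beside the boss four lugs along the cover's +x, -x, +y, -y, 8 mm wide, 8 mm deep, ending 49 mm from the axis. Origin: centre of the boss's lowest face; z up.
- beaker_mid (a point): centre of a small clear beaker, 54 mm across and 68 mm high, a bystander that stays where it stands
- vial_mid (a point): centre of a small white-capped vial, 27 mm across and 64 mm high, a bystander that stays where it stands

How it is judged:
By the outcome, as a careful person would: the job done as asked, in the order asked, and still so for the second after the job is handed in, with the robot touching nothing.
It also fails if it takes over 72 s, if anything falls off the work surface, if the arm or the gripper's body presses on something with over 40 N, if the wrist force passes 120 N, or if a joint passes its speed limit or range.

## Working session

There is one attempt and no reset: what is moved stays moved. The work goes in short steps, Python scripts to look and compute and a tool call to move; the robot and the scene stay as the last step left them, time stands still between calls to the robot, and variables do not carry over. Pictures are saved under pics/ and viewed, and the job is handed in when it is done.

Besides the shell and the picture viewer there is one more tool, called after "Request:" as name([rows], argument=value, ...), one row to a line, values as JSON. drive_tool: Moves the arm, as the interface text tells. Its arguments: {"type":"object","properties":{"increments":{"type":"array","items":{"type":"array","items":{"type":"number"}}},"claw":{"type":"number"}},"required":["increments"]}

```bash
mkdir -p pics; cat > h.py <<'E'
import numpy as np, cv2
from bench import arm, viewer, workorder
def snap(n,f,crop=None,s=1):
    c=viewer.capture(n); im=c['img'][:,:,::-1].copy()
    np.savez('pics/'+f+'.npz',**{k:np.array(v) for k,v in c.items()})
    cv2.imwrite('pics/'+f+'.png',im); return c
def load(f): return dict(np.load('pics/'+f+'.npz'))
def crop(f,x0,y0,x1,y1,s,out):
    im=load(f)['img'][:,:,::-1][y0:y1,x0:x1]; cv2.imwrite('pics/'+out+'.png',cv2.resize(im,None,fx=s,fy=s,interpolation=cv2.INTER_CUBIC))
def ray(c,u,v,z):
    d=np.array(c['rotation'])@np.array([(u-c['cx'])/c['fx'],(v-c['cy'])/c['fy'],1]); o=np.array(c['origin'])
    return o+d*(z-o[2])/d[2]
def proj(c,P):
    p=np.array(c['rotation']).T@(np.array(P)-c['origin']); return p[0]/p[2]*c['fx']+c['cx'],p[1]/p[2]*c['fy']+c['cy']
E
python3 - <<'E'
from h import *
for n in ['scene','top','wrist']:
    c=snap(n,n+'0'); print(n,c['fx'],c['cx'],c['cy'],np.round(c['origin'],3),np.round(c['rotation'],3).tolist())
s=arm.read_state(); print(s)
E
```

```text
scene 608.9222024748517 326.51299070587004 244.10343783942773 [0.115 0.395 0.539] [-0.26, 0.835, -0.464, 0.143]
top 569.9694680181999 322.5266893323474 246.65428852178658 [ 0.363 -0.219  0.917] [0.708, -0.7, 0.078, -0.062]
wrist 405.875432661445 320.50106951740764 236.90664769911083 [ 0.379 -0.565  0.373] [0.84, -0.517, -0.087, 0.14]
{'time_s': 0.15, 'joints': array([ 0.95449997,  0.42658499,  0.07382462,  1.6064355 , -0.03409795,
        1.1107707 , -0.06709938]), 'dq': array([ 1.68178404e-04, -3.35182773e-03, -1.73946884e-04, -1.23157593e-03,
        1.09358304e-05, -8.54949082e-05,  4.07222369e-05]), 'tau': array([ 5.04962823e-03, -9.50308013e+01,  3.76484603e+00, -4.63760161e+01,
        1.95596024e-02,  7.79096503e-03,  2.57344584e-05]), 'eef_pos': array([ 0.3036412 , -0.60253278,  0.24478355]), 'tcp_rot': array([ 9.72886072e-01,  2.31284393e-01, -1.32157219e-04, -4.51403453e-04]), 'ft_force': array([ 0.14252061, -0.618026  , -0.29426788]), 'moment': array([-0.01688606, -0.04018865,  0.02979191]), 'gripper_width': 1.0012680819848225}
```

```bash
cat >> h.py <<'E'
from scipy.spatial.transform import Rotation as R
def rm(c): return R.from_quat(np.array(c['rotation'])).as_matrix()
def ray(c,u,v,z):
    d=rm(c)@np.array([(u-c['cx'])/c['fx'],(v-c['cy'])/c['fy'],1]); o=np.array(c['origin'])
    return o+d*(z-o[2])/d[2]
def proj(c,P):
    p=rm(c).T@(np.array(P)-c['origin']); return np.array([p[0]/p[2]*c['fx']+c['cx'],p[1]/p[2]*c['fy']+c['cy']])
E
```

```text
(no output)
```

View pics/top0.png

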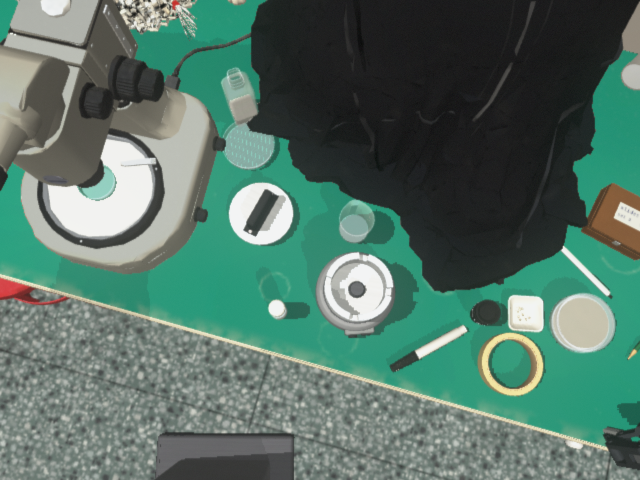

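View pics/scene0.png

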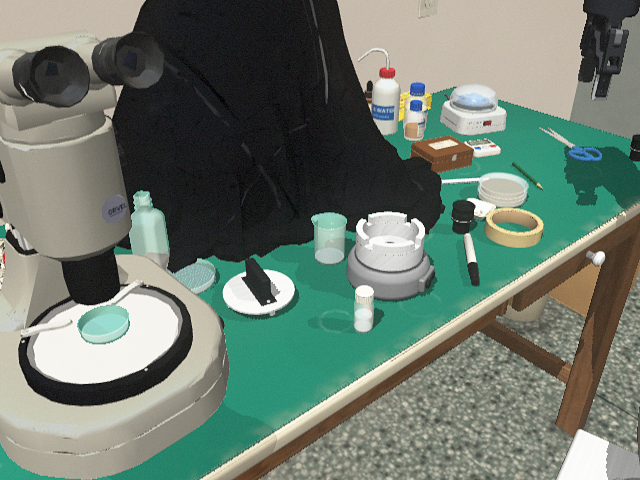

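View pics/wrist0.png

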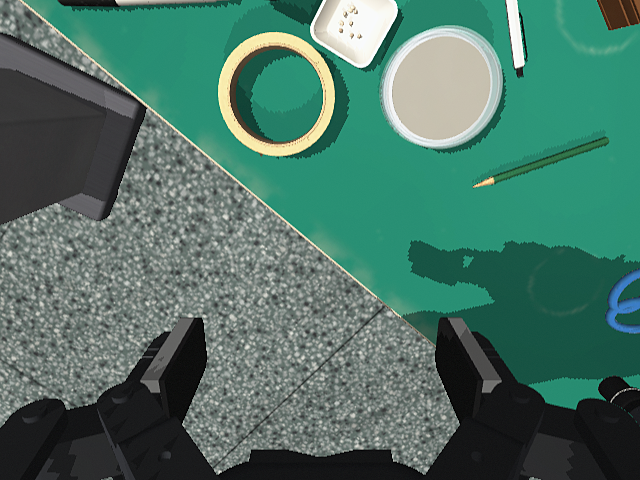

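```bash
python3 - <<'E'
from h import *
crop('top0',215,170,415,350,4,'t1')
crop('scene0',200,200,450,340,3,'s1')
E
```

```text
(no output)
```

View pics/t1.png

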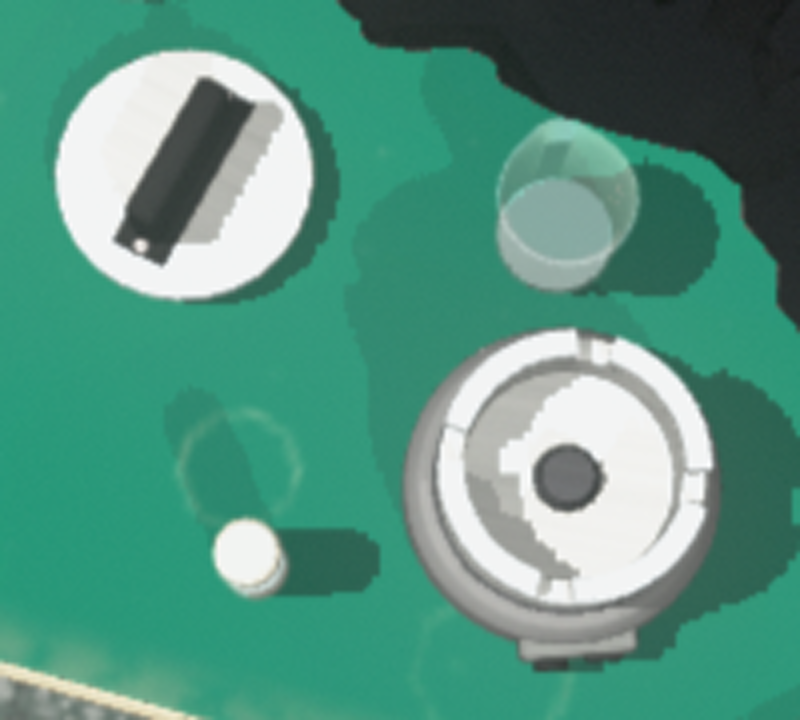

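View pics/s1.png

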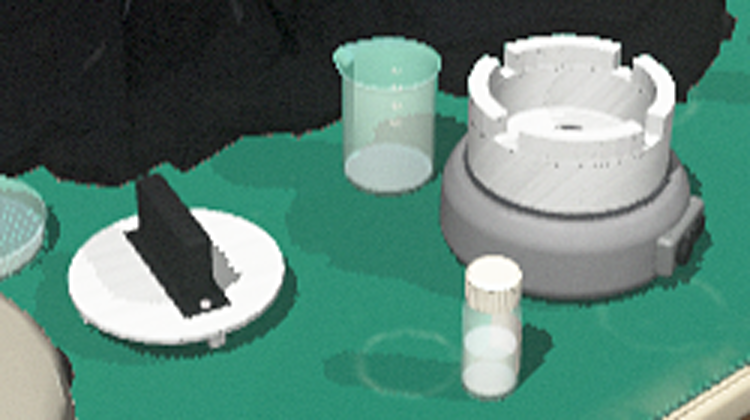

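```bash
python3 - <<'E'
from h import *
c=load('top0')
cc=lambda a,b:(a/4+215-.4,b/4+170-.4)
print('drum',ray(c,*cc(575.5,467.5),.09))
d=ray(c,*cc(575.5,467.5),.09)
for p in [(597,345),(695,487),(558,588),(453,428)]:
    q=ray(c,*cc(*p),.09)-d; print('notch',np.round(np.hypot(*q[:2])*1000,1),np.degrees(np.arctan2(q[1],q[0])))
for e in [(437,467),(714,467),(575,328),(575,607)]: print(np.linalg.norm(ray(c,*cc(*e),.09)-d))
k=ray(c,*cc(184,174),.019); print('cover',k)
for e in [(55,174),(313,174),(184,50),(184,299)]: print(np.linalg.norm(ray(c,*cc(*e),.019)-k))
a=ray(c,*cc(209,78),.056);b=ray(c,*cc(252,104),.056);print('fin far end mid',(a+b)/2)
a2=ray(c,*cc(120,236),.019);b2=ray(c,*cc(164,264),.019);print('fin foot near',(a2+b2)/2,np.degrees(np.arctan2(*((a+b)/2-(a2+b2)/2)[1::-1])))
print('bk',ray(c,*cc(556,235),.0),'vial',ray(c,*cc(247,551),.064))
E
```

```text
drum [ 0.47106063 -0.28982933  0.09      ]
notch 46.4 -10.077471733560394
notch 44.2 -98.63088995338666
notch 44.4 171.59882185742188
notch 47.1 72.67205688923512
0.05065939888324948
0.050811302767273095
0.05194606776841806
0.050702393129899166
cover [ 0.59821818 -0.13720067  0.019     ]
0.05215064250641377
0.05229387599645558
0.05252786075749459
0.0517887336279839
fin far end mid [ 0.62239733 -0.1577162   0.056     ]
fin foot near [ 0.56636969 -0.12127785  0.019     ] -33.03851977248129
bk [ 0.57950479 -0.28980468  0.        ] vial [ 0.4416181  -0.16917009  0.064     ]
```

```bash
cat >> h.py <<'E'
def poly(im,c,pts,col,x0,y0,s):
    q=np.array([(proj(c,p)-[x0,y0]+.5)*s for p in pts]); cv2.polylines(im,[np.int32(q*8)],False,col,1,cv2.LINE_AA,3)
def overlay(f,box,s,out,drum=None,dang=0,cov=None,cang=0,cz=0):
    c=load(f); x0,y0,x1,y1=box
    im=cv2.resize(c['img'][:,:,::-1][y0:y1,x0:x1],None,fx=s,fy=s,interpolation=cv2.INTER_CUBIC)
    t=np.linspace(0,2*np.pi,90)
    circ=lambda o,r,z:[(o[0]+r*np.cos(a),o[1]+r*np.sin(a),z) for a in t]
    if drum is not None:
        poly(im,c,circ(drum,.05,.09),(0,0,255),x0,y0,s);poly(im,c,circ(drum,.041,.09),(0,0,255),x0,y0,s)
        for k in range(4):
            a=np.radians(dang)+k*np.pi/2;M=np.array([[np.cos(a),-np.sin(a)],[np.sin(a),np.cos(a)]])
            P=lambda x,y,z:(*(M@[x,y]+drum[:2]),z)
            for y in(-.007,.007):
                poly(im,c,[P(.0405,y,.09),P(.0495,y,.09),P(.0495,y,.078),P(.0405,y,.078)],(255,0,0),x0,y0,s)
    if cov is not None:
        poly(im,c,circ(cov,.052,cz+.019),(0,0,255),x0,y0,s)
        a=np.radians(cang);M=np.array([[np.cos(a),-np.sin(a)],[np.sin(a),np.cos(a)]])
        for z,col in((.056,(0,255,255)),(.019,(255,0,255))):
            poly(im,c,[(*(M@[x,y]+cov[:2]),cz+z) for x,y in((.032,.007),(.032,-.007),(-.032,-.007),(-.032,.007),(.032,.007))],col,x0,y0,s)
    cv2.imwrite('pics/'+out+'.png',im)
E
python3 - <<'E'
from h import *
a=dict(drum=np.array([.471,-.290]),dang=-10,cov=np.array([.598,-.137]),cang=-33)
overlay('top0',(215,170,415,350),4,'t2',**a)
overlay('scene0',(210,200,450,330),3,'s2',**a)
E
```

```text
(no output)
```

View pics/t2.png

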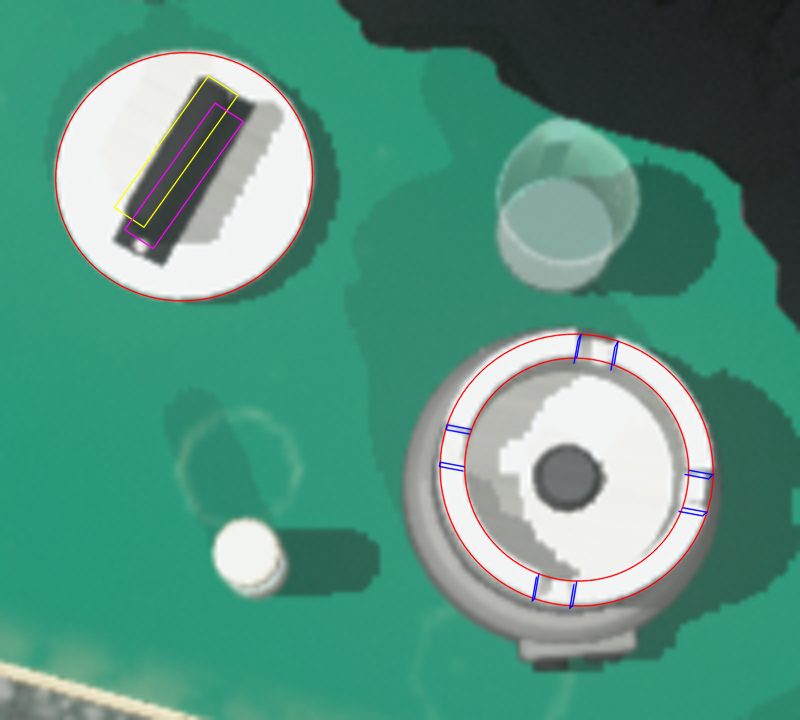

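View pics/s2.png

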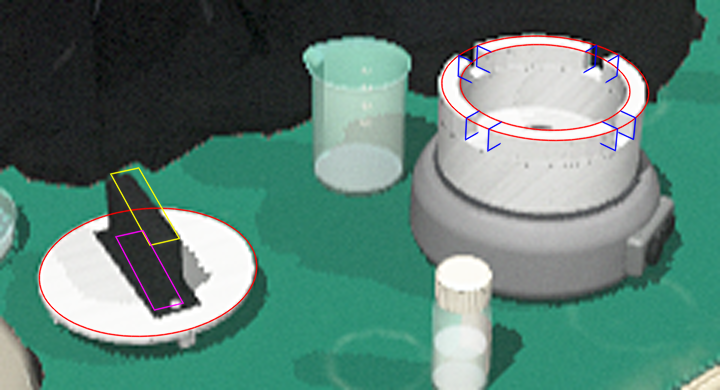

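```bash
python3 - <<'E'
from h import *
a=dict(drum=np.array([.471,-.290]),dang=-10,cov=np.array([.598,-.137]),cang=-30)
overlay('top0',(225,180,300,246),10,'t3',**{**a,'drum':None})
overlay('scene0',(340,200,440,270),8,'s3',**{**a,'cov':None})
crop('scene0',340,200,440,270,8,'s3b')
E
```

```text
(no output)
```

View pics/t3.png

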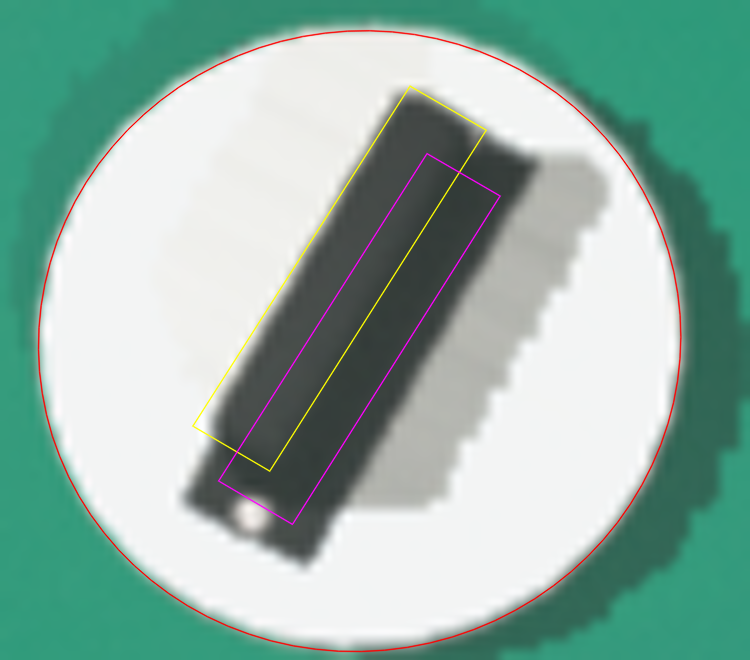

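View pics/s3.png

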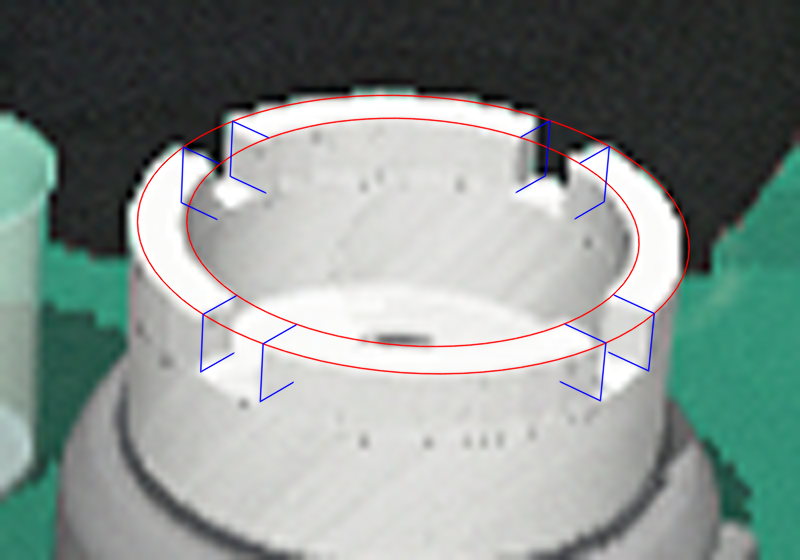

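View pics/s3b.png

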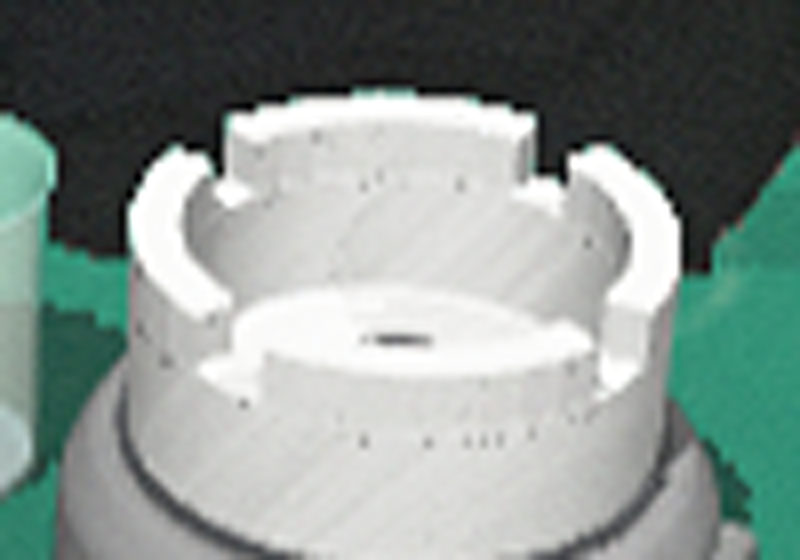

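```bash
cat >> h.py <<'E'
def inc(P,yaw=None):
    s=arm.read_state();Rm=R.from_quat(s['tcp_rot']).as_matrix()
    d=Rm.T@(np.array(P)-s['eef_pos'])*1000
    y0=np.degrees(np.arctan2(Rm[1,0],Rm[0,0])); sp=0 if yaw is None else -np.radians((yaw-y0+180)%360-180)
    return np.round(d,1),round(sp,3),'yaw',round(y0,2)
def st():
    s=arm.read_state();Rm=R.from_quat(s['tcp_rot']).as_matrix()
    print('t',round(s['time_s'],2),'p',np.round(s['eef_pos']*1000,1),'yaw',np.round(np.degrees(np.arctan2(Rm[1,0],Rm[0,0])),2),'tilt',np.round(np.degrees(np.arccos(-Rm[2,2])),2),'F',np.round(s['ft_force'],1),'M',np.round(s['moment'],2),'w',round(s['gripper_width'],3),'q',np.round(s['joints'],2))
E
python3 - <<'E'
from h import *
c=load('top0')
for p in [(425,290),(390,205),(300,160),(215,150),(200,215)]: print(p,ray(c,*p,0)[:2])
for P in [(.36,-.3,.245),(.46,-.12,.245),(.598,-.137,.245)]: print(inc(P,152.7))
E
```

```text
(425, 290) [ 0.47838636 -0.40577875]
(390, 205) [ 0.62047399 -0.35080299]
(300, 160) [ 0.69694691 -0.19915691]
(215, 150) [ 0.71220566 -0.05513471]
(200, 215) [ 0.59842566 -0.03570682]
(array([ 186.5, -244.8,    0. ]), np.float64(-2.198), 'yaw', np.float64(26.75))
(array([ 3.568e+02, -3.605e+02,  1.000e-01]), np.float64(-2.198), 'yaw', np.float64(26.75))
(array([ 472.4, -283.3,    0. ]), np.float64(-2.198), 'yaw', np.float64(26.75))
```

Request:
drive_tool([
  [19, -24, 0, -0.12],
  [37, -49, 0, -0.24],
  [56, -73, 0, -0.36],
  [75, -98, 0, -0.48],
  [93, -122, 0, -0.6],
  [112, -147, 0, -0.72],
  [131, -171, 0, -0.84],
  [149, -196, 0, -0.96],
  [168, -220, 0, -1.08],
  [187, -245, 0, -1.2],
  [187, -245, 0, -1.2],
  [187, -245, 0, -1.2],
])

```text
time_s: 1.35
eef_pos: [0.3605, -0.2996, 0.2455]
tcp_rot: [0.672, 0.74, -0.0, 0.0]
ft_force: [-0.1, -1.5, -0.2]
gripper_width: 1.001
```

```bash
python3 - <<'E'
from h import *
snap('scene','s10');st()
for P in [(.46,-.12,.245),(.598,-.137,.245)]: print(inc(P,152.7))
E
```

```text
t 1.4 p [ 360.4 -300.3  245.4] yaw 95.42 tilt 0.02 F [-0.7 -0.6  0.5] M [-0.02  0.   -0.03] w 0.999 q [ 0.8   0.1  -0.26  2.04  0.03  1.01  0.62]
(array([170.1, 116.2,   0.4]), np.float64(-1.0), 'yaw', np.float64(95.42))
(array([140.1, 252. ,   0.4]), np.float64(-1.0), 'yaw', np.float64(95.42))
```

View pics/s10.png

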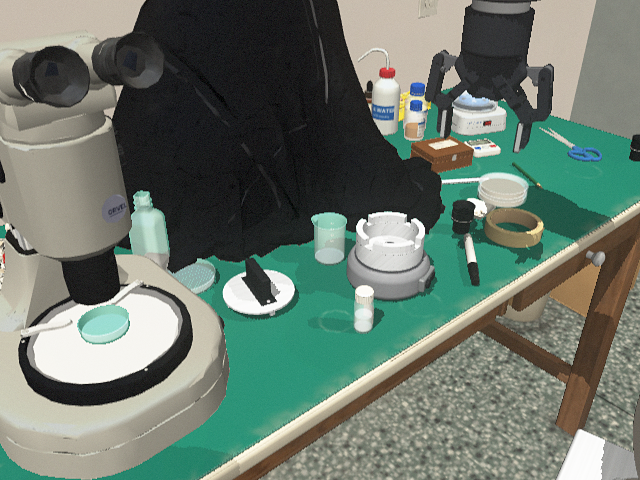

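```bash
python3 - <<'E'
from h import *
c=load('s10')
print(proj(c,(.36,-.3,.245)),proj(c,(.36,-.3,0)),proj(c,(.598,-.137,.1)))
for P in [(.46,-.12,.245),(.598,-.137,.245)]: print(inc(P,152.7))
E
```

```text
[480.06089669 143.04852464] [457.25272168 300.25642499] [255.5657548  241.28001867]
(array([170.1, 116.2,   0.4]), np.float64(-1.0), 'yaw', np.float64(95.42))
(array([140.1, 252. ,   0.4]), np.float64(-1.0), 'yaw', np.float64(95.42))
```

Request:
drive_tool([
  [14, 25, 0, -0.1],
  [28, 50, 0, -0.2],
  [42, 76, 0, -0.3],
  [56, 101, 0, -0.4],
  [70, 126, 0, -0.5],
  [84, 151, 0, -0.6],
  [98, 176, 0, -0.7],
  [112, 202, 0, -0.8],
  [126, 227, 0, -0.9],
  [140, 252, 0, -1.0],
  [140, 252, 0, -1.0],
  [140, 252, 0, -1.0],
  [140, 252, 0, -1.0],
])

```text
time_s: 2.7
eef_pos: [0.5974, -0.1377, 0.2449]
tcp_rot: [0.237, 0.972, -0.0, -0.0]
ft_force: [-0.0, -0.3, -0.8]
gripper_width: 0.998
```

```bash
python3 - <<'E'
from h import *
snap('wrist','w20');snap('scene','s20');snap('top','t20');st()
E
```

```text
t 2.85 p [ 597.5 -137.3  245.4] yaw 152.68 tilt 0.03 F [-0.3 -1.4 -0.2] M [ 0.01  0.04 -0.01] w 1.0 q [ 0.52  0.37 -0.51  1.72  0.2   1.1   1.04]
```

View pics/w20.png

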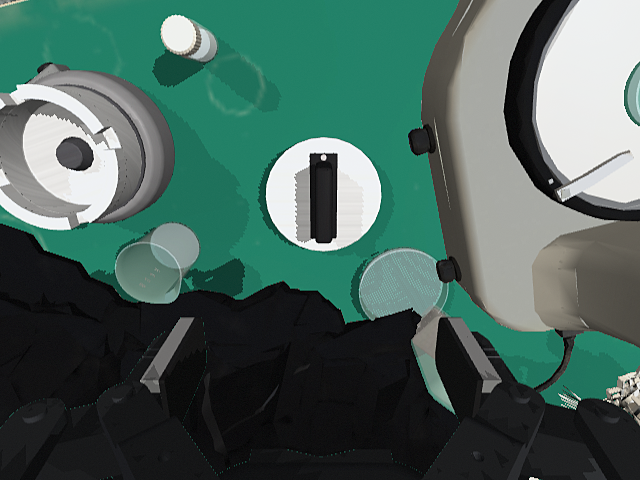

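View pics/s20.png

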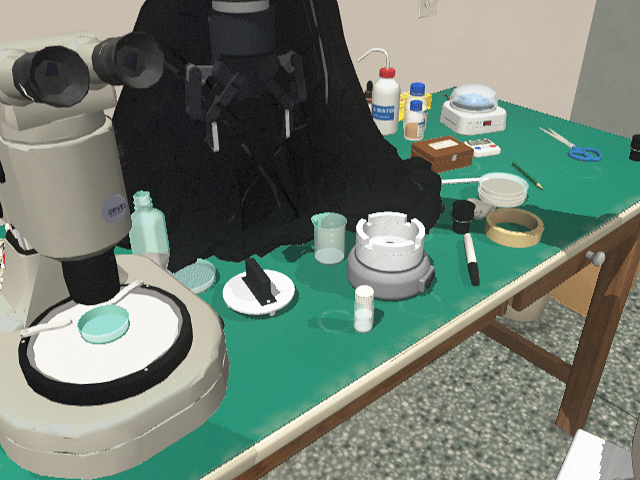

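View pics/t20.png

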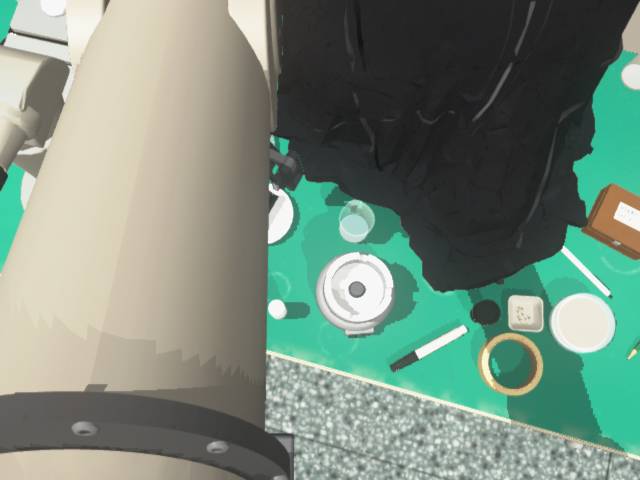

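```bash
python3 - <<'E'
from h import *
overlay('w20',(250,120,400,270),5,'w21',cov=np.array([.598,-.137]),cang=-27.3)
overlay('w20',(0,60,160,240),4,'w22',drum=np.array([.471,-.290]),dang=-10)
E
```

```text
(no output)
```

View pics/w21.png

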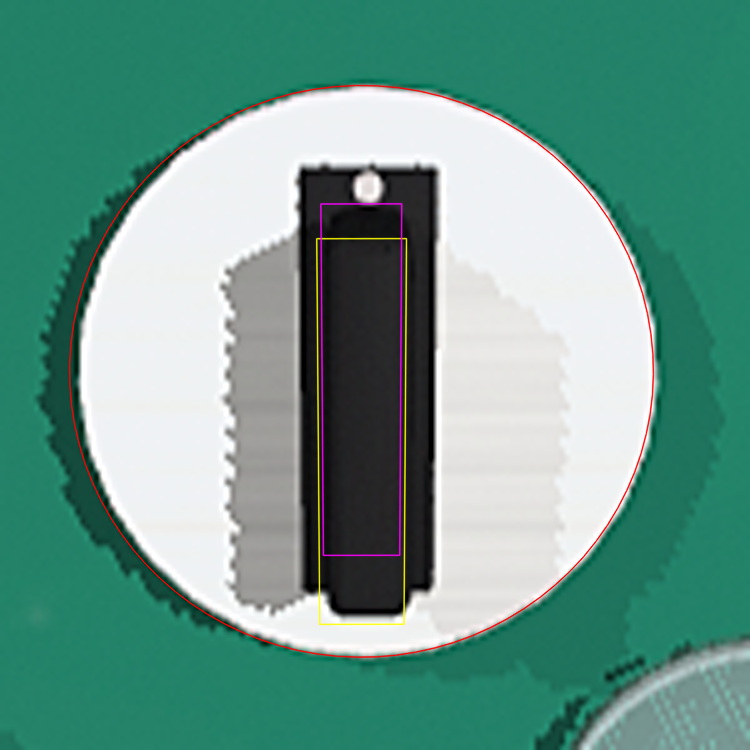

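View pics/w22.png

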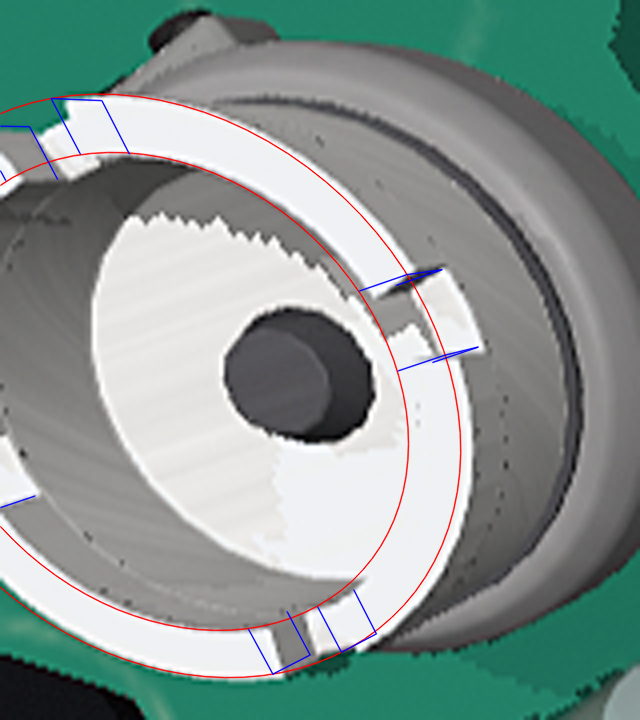

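Request:
drive_tool([
  [0, 1, 25, 0],
  [0, 1, 55, 0],
  [0, 1, 85, 0],
  [0, 1, 115, 0],
  [0, 1, 145, 0],
  [0, 1, 170, 0],
  [0, 1, 185, 0],
  [0, 1, 195, 0],
  [0, 1, 202, 0],
  [0, 1, 202, 0],
  [0, 1, 202, 0],
])

```text
time_s: 3.95
eef_pos: [0.5988, -0.1355, 0.0441]
tcp_rot: [0.235, 0.972, 0.0, 0.001]
ft_force: [0.2, 0.1, 0.2]
gripper_width: 1.001
```

```bash
python3 - <<'E'
from h import *
snap('wrist','w30');snap('scene','s30');st()
crop('s30',180,150,400,330,3,'s31')
E
```

```text
t 4.05 p [ 598.9 -135.5   44.3] yaw 152.79 tilt 0.08 F [ 0.1  0.  -0.7] M [-0.02 -0.03  0.05] w 1.004 q [ 0.44  0.6  -0.43  1.87  0.36  0.74  0.91]
```

View pics/w30.png

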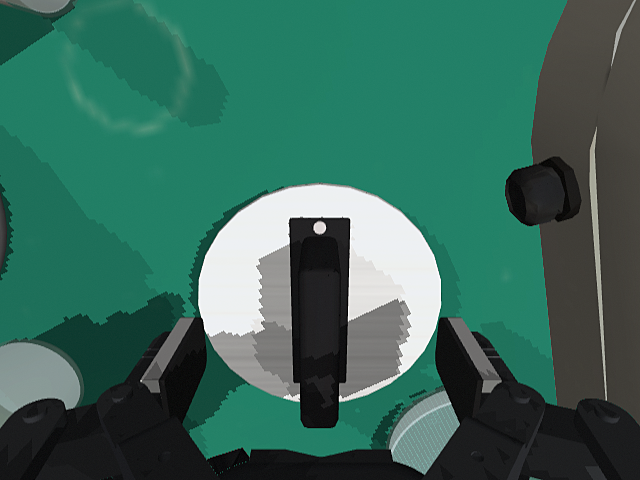

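View pics/s31.png

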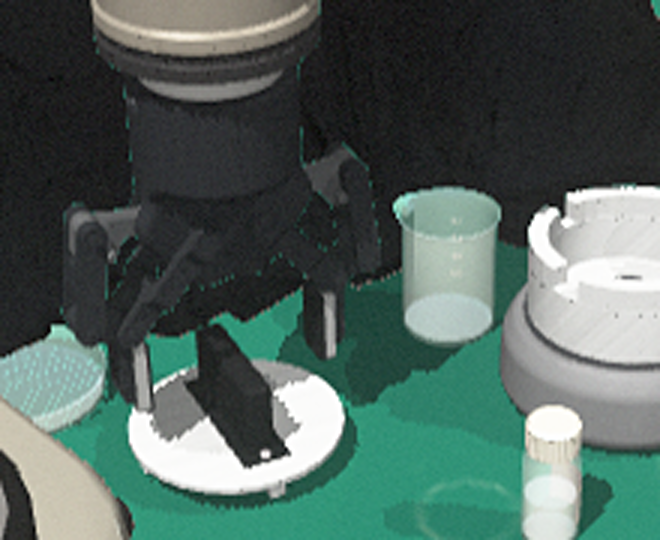

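```bash
python3 - <<'E'
from h import *
overlay('w30',(170,170,470,450),2.6,'w31',cov=np.array([.5989,-.1355]),cang=-27.2)
E
```

```text
(no output)
```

View pics/w31.png

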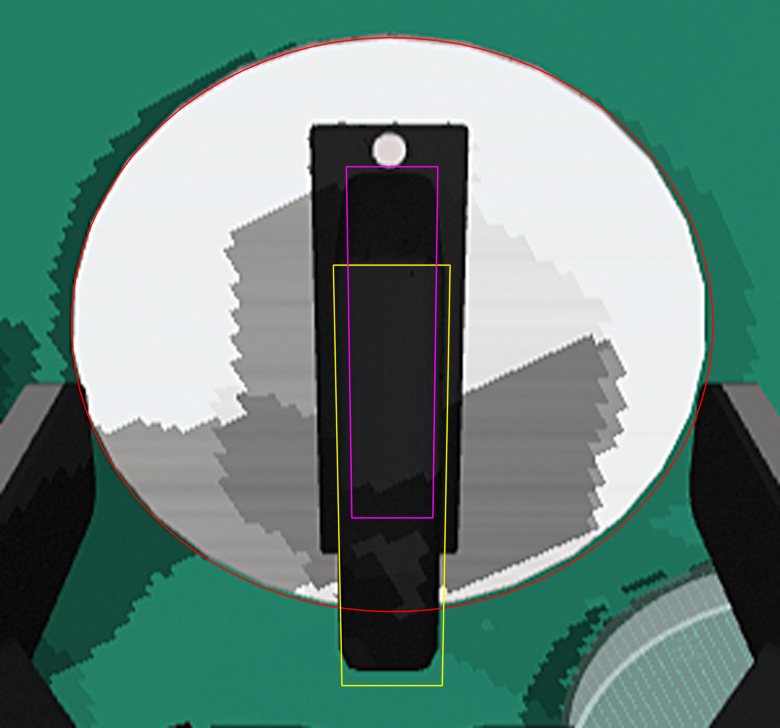

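Request:
drive_tool([
  [0, 0, 3, 0],
  [0, 0, 3, 0],
  [0, 0, 3, 0],
])

```text
time_s: 4.35
eef_pos: [0.5984, -0.1354, 0.0404]
tcp_rot: [0.235, 0.972, 0.0, 0.0]
ft_force: [0.8, -0.5, -0.0]
gripper_width: 0.998
```

Request:
drive_tool([
  [0, 0, 0, 0],
  [0, 0, 0, 0],
  [0, 0, 0, 0],
  [0, 0, 0, 0],
  [0, 0, 0, 0],
  [0, 0, 0, 0],
  [0, 0, 0, 0],
  [0, 0, 0, 0],
  [0, 0, 0, 0],
  [0, 0, 0, 0],
], claw=255)

```text
time_s: 5.35
eef_pos: [0.5984, -0.1355, 0.0404]
tcp_rot: [0.235, 0.972, 0.0, 0.0]
ft_force: [-1.6, -0.1, 3.4]
gripper_width: 0.154
```

```bash
python3 - <<'E'
from h import *
st()
E
```

```text
t 5.35 p [ 598.4 -135.5   40.4] yaw 152.79 tilt 0.0 F [-1.6 -0.1  3.4] M [0.03 0.16 0.01] w 0.154 q [ 0.44  0.61 -0.43  1.87  0.36  0.74  0.91]
```

Request:
drive_tool([
  [0, 0, -8, 0],
  [0, 0, -25, 0],
  [0, 0, -50, 0],
  [0, 0, -75, 0],
  [0, 0, -100, 0],
  [0, 0, -120, 0],
  [0, 0, -130, 0],
  [0, 0, -130, 0],
  [0, 0, -130, 0],
])

```text
time_s: 6.25
eef_pos: [0.598, -0.1355, 0.17]
tcp_rot: [0.235, 0.972, -0.0, -0.0]
ft_force: [1.3, -0.6, -2.6]
gripper_width: 0.154
```

```bash
python3 - <<'E'
from h import *
snap('wrist','w40');snap('scene','s40');st()
overlay('w40',(170,170,470,450),2.6,'w41',cov=np.array([.5984,-.1355]),cang=-27.2,cz=.130)
print(inc((.4715,-.289,.172),170))
crop('s40',180,50,400,330,2.5,'s41')
E
```

```text
t 6.35 p [ 597.8 -135.4  169.3] yaw 152.79 tilt 0.09 F [-0.2  0.3 -3.4] M [-0.03 -0.04  0.01] w 0.157 q [ 0.5   0.45 -0.49  1.79  0.25  0.96  1.  ]
(array([  42.1, -194.4,   -2.6]), np.float64(-0.3), 'yaw', np.float64(152.79))
```

View pics/w41.png

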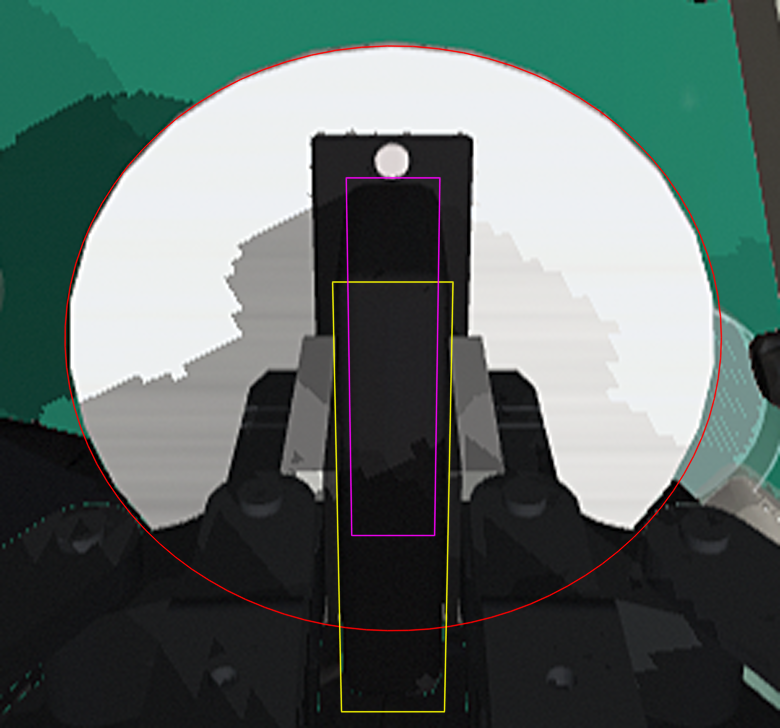

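View pics/s41.png

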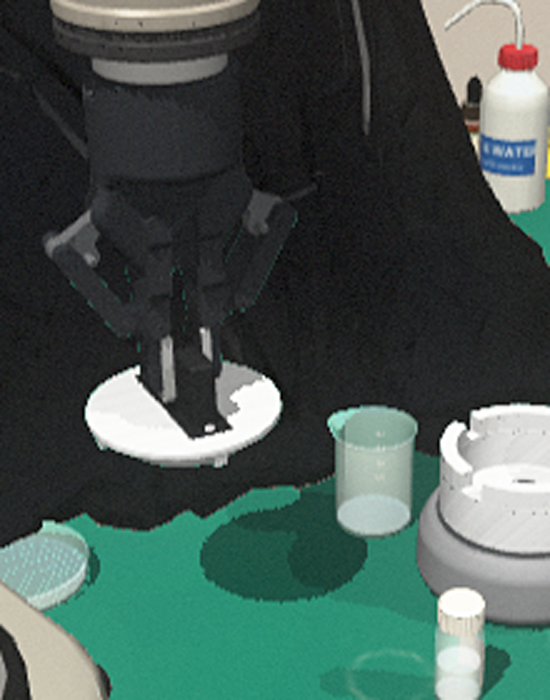

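```bash
python3 - <<'E'
from h import *
overlay('w20',(0,60,130,180),6,'w23',drum=np.array([.4718,-.2884]),dang=-10)
overlay('w20',(0,120,130,240),6,'w24',drum=np.array([.4718,-.2884]),dang=-10)
print(inc((.4718,-.2884,.172),170))
E
```

```text
(array([  42.1, -193.7,   -2.6]), np.float64(-0.3), 'yaw', np.float64(152.79))
```

View pics/w23.png

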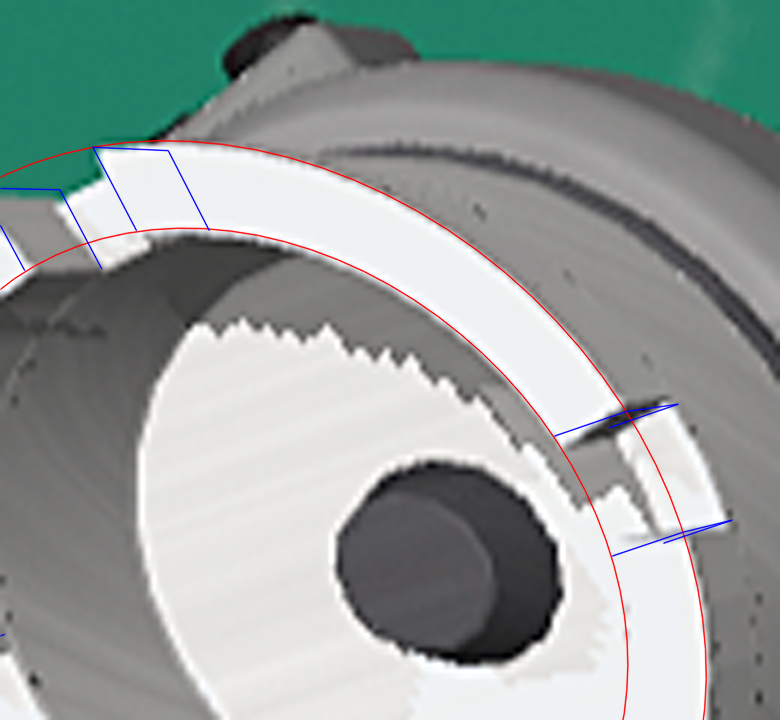

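View pics/w24.png

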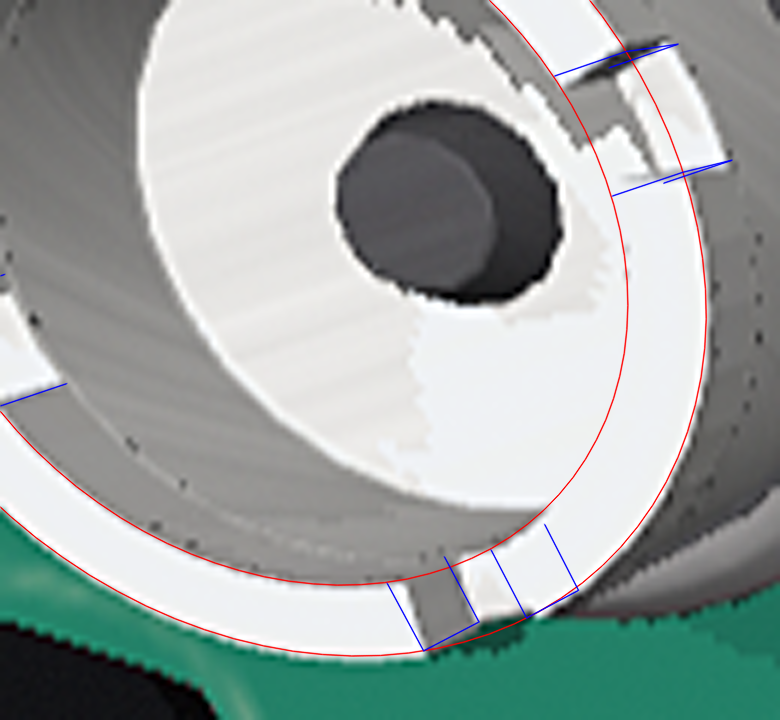

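Request:
drive_tool([
  [4, -18, 0, -0.03],
  [9, -40, 0, -0.06],
  [13, -62, 0, -0.1],
  [18, -84, 0, -0.13],
  [23, -106, 0, -0.17],
  [28, -128, 0, -0.2],
  [33, -150, 0, -0.23],
  [37, -170, 0, -0.26],
  [40, -184, 0, -0.28],
  [42, -194, 0, -0.3],
  [42, -194, 0, -0.3],
  [42, -194, 0, -0.3],
  [42, -194, 0, -0.3],
])

```text
time_s: 7.65
eef_pos: [0.4727, -0.288, 0.17]
tcp_rot: [0.087, 0.996, 0.0, -0.0]
ft_force: [-0.1, -0.6, -3.0]
gripper_width: 0.151
```

```bash
python3 - <<'E'
from h import *
snap('wrist','w50');snap('scene','s50');st()
print(inc((.4718,-.2884,.128),170))
E
```

```text
t 7.75 p [ 472.8 -288.1  170.2] yaw 170.02 tilt 0.02 F [ 0.1  0.7 -3.4] M [0.04 0.06 0.  ] w 0.151 q [ 0.86  0.36 -0.52  1.93  0.22  0.91  1.63]
(array([ 0.9, -0.5, 42.2]), np.float64(0.0), 'yaw', np.float64(170.02))
```

View pics/s50.png

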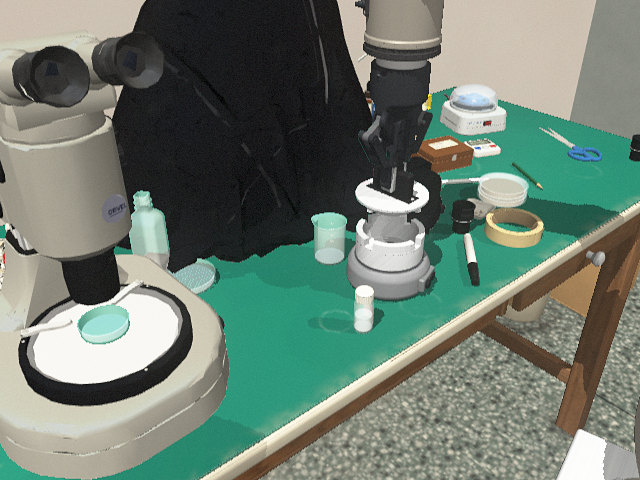

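Request:
drive_tool([
  [1, -0.5, 8, 0],
  [1, -0.5, 16, 0],
  [1, -0.5, 24, 0],
  [1, -0.5, 31, 0],
  [1, -0.5, 37, 0],
  [1, -0.5, 41, 0],
  [1, -0.5, 42, 0],
  [1, -0.5, 42, 0],
])

```text
time_s: 8.55
eef_pos: [0.4713, -0.2891, 0.1282]
tcp_rot: [0.087, 0.996, 0.0, -0.0]
ft_force: [0.1, 0.7, -2.3]
gripper_width: 0.155
```

```bash
python3 - <<'E'
from h import *
snap('scene','s60');st()
crop('s60',320,130,460,310,4,'s61')
E
```

```text
t 8.6 p [ 471.4 -289.1  128.5] yaw 169.98 tilt 0.01 F [-0.4 -0.5 -2.6] M [ 0.04  0.02 -0.01] w 0.153 q [ 0.85  0.41 -0.5   1.96  0.26  0.83  1.59]
```

View pics/s61.png

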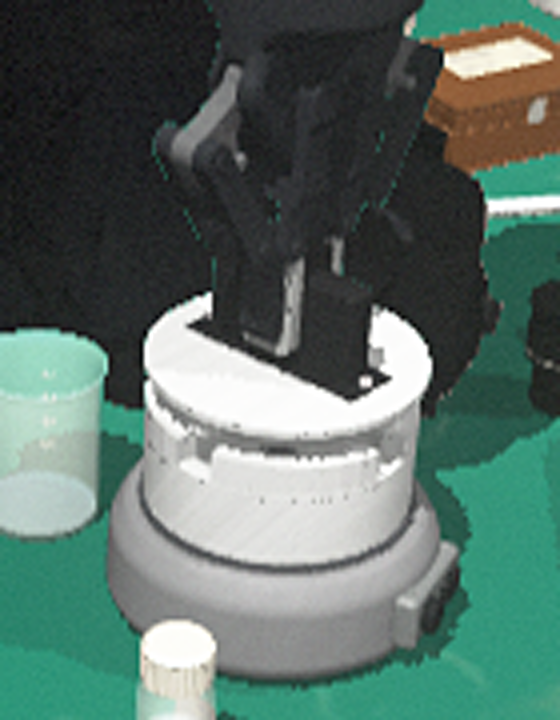

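Request:
drive_tool([
  [0, 0, 1.5, 0],
  [0, 0, 3, 0],
  [0, 0, 4.5, 0],
  [0, 0, 5, 0],
  [0, 0, 5, 0],
])

```text
time_s: 9.1
eef_pos: [0.4712, -0.2891, 0.1233]
tcp_rot: [0.087, 0.996, 0.0, -0.0]
ft_force: [0.7, 0.5, -2.6]
gripper_width: 0.157
```

Request:
drive_tool([
  [0, 0, 1, 0],
  [0, 0, 2, 0],
  [0, 0, 3, 0],
  [0, 0, 3, 0],
])

```text
time_s: 9.5
eef_pos: [0.4712, -0.2891, 0.1201]
tcp_rot: [0.087, 0.996, 0.0, -0.0]
ft_force: [0.1, -0.1, -2.9]
gripper_width: 0.158
```

Lugs are in the notches without contact; going on to seat.

Request:
drive_tool([
  [0, 0, 1, 0],
  [0, 0, 2, 0],
  [0, 0, 3, 0],
  [0, 0, 3, 0],
])

```text
time_s: 9.9
eef_pos: [0.4712, -0.289, 0.1172]
tcp_rot: [0.087, 0.996, 0.0, -0.0]
ft_force: [-0.1, -0.7, -2.8]
gripper_width: 0.152
```

```bash
python3 - <<'E'
from h import *
st()
E
```

```text
t 9.9 p [ 471.2 -289.   117.2] yaw 169.98 tilt 0.01 F [-0.1 -0.7 -2.8] M [ 0.03  0.04 -0.01] w 0.152 q [ 0.84  0.43 -0.5   1.97  0.28  0.81  1.58]
```

Request:
drive_tool([
  [0, 0, 0.5, 0],
  [0, 0, 1, 0],
  [0, 0, 1, 0],
  [0, 0, 1, 0],
])

```text
time_s: 10.3
eef_pos: [0.4713, -0.2891, 0.1164]
tcp_rot: [0.087, 0.996, -0.0, 0.0]
ft_force: [-0.2, 0.1, -0.6]
gripper_width: 0.15
```

Request:
drive_tool([
  [0, 0, 0.3, 0],
  [0, 0, 0.6, 0],
  [0, 0, 0.6, 0],
  [0, 0, 0.6, 0],
])

```text
time_s: 10.7
eef_pos: [0.4713, -0.2891, 0.1163]
tcp_rot: [0.087, 0.996, -0.0, 0.0]
ft_force: [-4.8, 1.6, 11.0]
gripper_width: 0.153
```

```bash
python3 - <<'E'
from h import *
st();snap('scene','s70')
crop('s70',320,130,460,310,4,'s71')
E
```

```text
t 10.7 p [ 471.3 -289.1  116.3] yaw 169.98 tilt 0.02 F [-4.8  1.6 11. ] M [ 0.54  0.98 -0.01] w 0.153 q [ 0.84  0.43 -0.5   1.97  0.28  0.81  1.58]
```

View pics/s71.png

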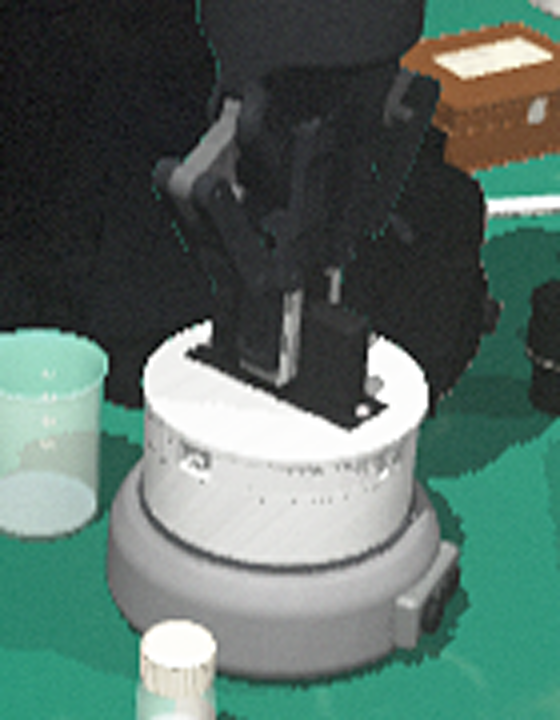

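Request:
drive_tool([
  [0, 0, -0.7, 0],
  [0, 0, -0.7, 0],
])

```text
time_s: 10.95
eef_pos: [0.4713, -0.2891, 0.1164]
tcp_rot: [0.087, 0.996, 0.0, 0.0]
ft_force: [-0.0, -0.1, -2.2]
gripper_width: 0.152
```

Request:
drive_tool([
  [0, 0, 0, 0],
  [0, 0, 0, 0],
  [0, 0, 0, 0],
  [0, 0, 0, 0],
  [0, 0, 0, 0],
  [0, 0, 0, 0],
  [0, 0, 0, 0],
  [0, 0, 0, 0],
  [0, 0, 0, 0],
  [0, 0, 0, 0],
], claw=0)

```text
time_s: 11.95
eef_pos: [0.4712, -0.2891, 0.1164]
tcp_rot: [0.087, 0.996, 0.0, -0.0]
ft_force: [0.1, 0.6, -0.6]
gripper_width: 1.004
```

Request:
drive_tool([
  [0, 0, -5, 0],
  [0, 0, -15, 0],
  [0, 0, -35, 0],
  [0, 0, -60, 0],
  [0, 0, -85, 0],
  [0, 0, -105, 0],
  [0, 0, -115, 0],
  [0, 0, -120, 0],
  [0, 0, -120, 0],
  [0, 0, -120, 0],
])

```text
time_s: 12.95
eef_pos: [0.4709, -0.2889, 0.2357]
tcp_rot: [0.087, 0.996, 0.0, -0.0]
ft_force: [-0.8, -0.7, -0.2]
gripper_width: 0.998
```

```bash
python3 - <<'E'
from h import *
st();snap('scene','s80');snap('wrist','w80')
crop('s80',300,180,460,340,4.5,'s81')
overlay('w80',(170,130,470,400),2.6,'w81',cov=np.array([.4713,-.2891]),cang=-10,cz=.076)
E
```

```text
t 12.95 p [ 470.9 -288.9  235.7] yaw 169.98 tilt 0.06 F [-0.8 -0.7 -0.2] M [-0.06 -0.01  0.03] w 0.998 q [ 0.89  0.28 -0.54  1.87  0.17  1.04  1.68]
```

View pics/s81.png

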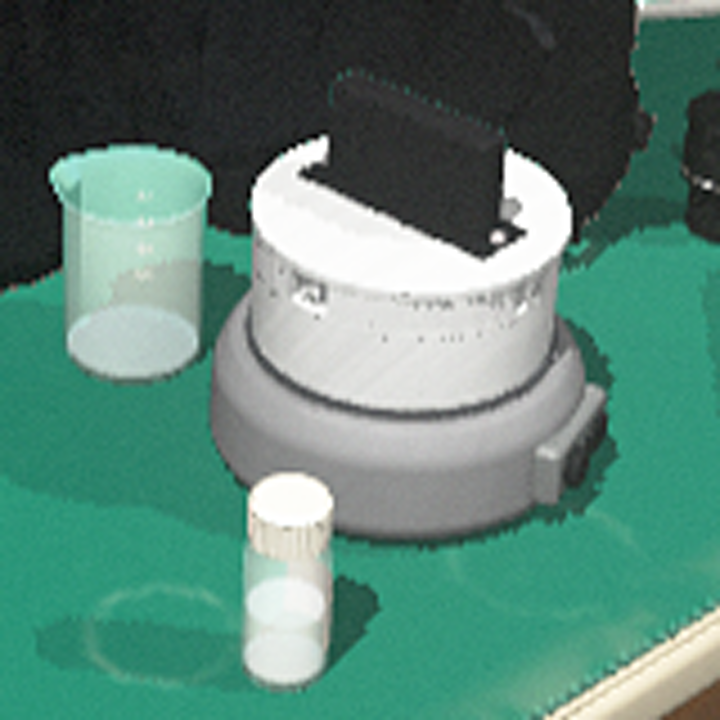

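View pics/w81.png

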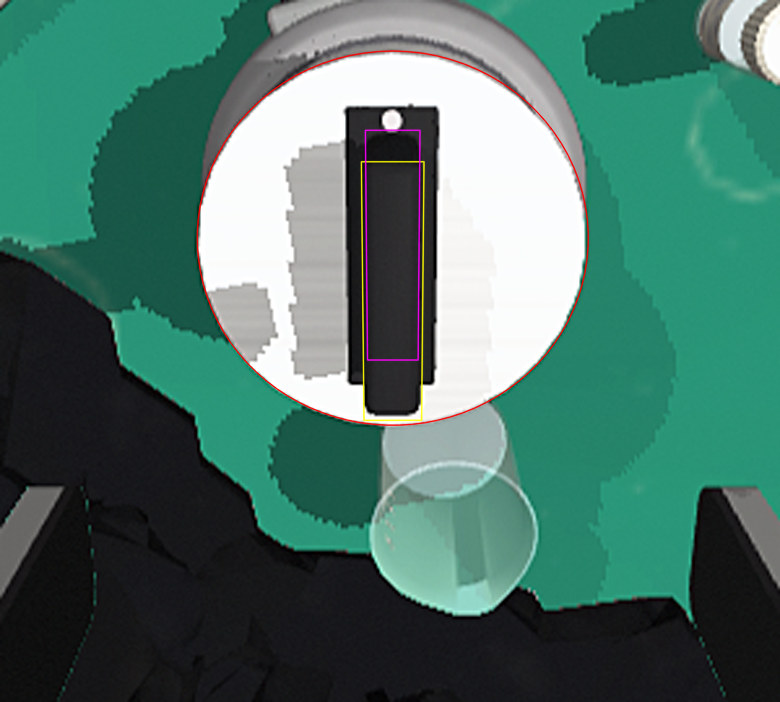

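View pics/s80.png

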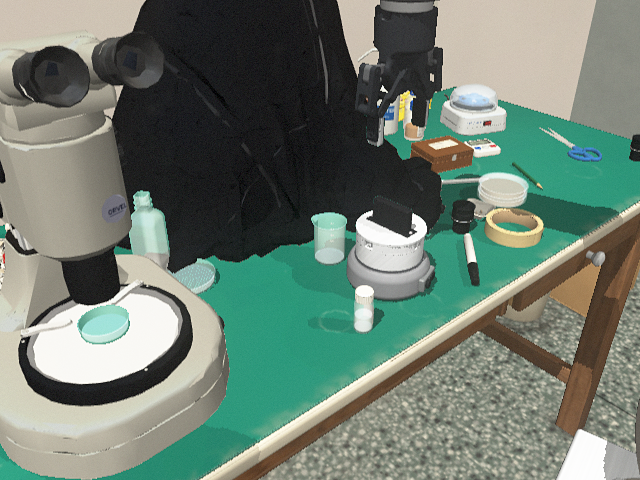

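The disc lies flush on the rim with a lug visible in a notch, and it matches the home-height overlay. The beaker (330,238) and vial (364,308) have not moved, and the gripper is clear.

```bash
python3 - <<'E'
from h import *
print(workorder.sign_off())
E
```

```text
the job is handed in; nothing more can be done
None
```

The cover is on the drum with its lugs in the notches, sitting home and level. I let go of it and handed the job in at about 13 s.

- **Alignment:** I found the drum's angle from the pictures (about -10° in world axes, modulo 90°) and turned the cover about 17° to match. The lugs went straight into the notches with no contact at riding height, so no turning search on the rim was needed.
- **Seating:** The cover stopped at TCP height 116.3 mm, against 116.4 mm worked out for home; riding on the rim would have been 124.4 mm. The seating press was about 14 N, over the 10 N you gave for turning the cover, but I did not turn it while pressing. I eased that off before opening the gripper.
- **Last checks:** The final pictures show the disc flush on the rim and matching the home-height outline. The beaker and vial stand where they were, and the gripper is open and clear.
- **Disagreement:** The top and scene cameras put the drum 1–2 mm off from the wrist camera. I went by the wrist camera because it agreed with the grasp.

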